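# Line up reactor fittings by height on the layout bar

### The job

The reactor head has been stripped: stand its four stainless fittings on the aluminium layout bar in order of height, ready for refitting. Each goes upright, hexagonal foot down, centred on its own black pad, the tallest on the pad next to the black-headed end post and so on down to the shortest at the other end. Do not knock over or push away the glass beaker that stands among them.

Things in the scene. Friction and masses are not known exactly. Their poses are not given: they have to be found in the camera images.
- fitting_98: loose stainless steel pipe fitting standing upright, 98 mm tall in all: a hexagonal foot 36 mm across flats and 10 mm high, above it a plain round barrel 22 mm in diameter up to the top (grip it there, any yaw; 0.1 to 0.6 kg). Origin: centre of its underside; z up along the barrel. The four fittings and the beaker start in random order in a loose row across the near part of the bench, with a brass nut and a copper gasket (both flat) lying among them.
- fitting_82: loose stainless steel pipe fitting standing upright, 82 mm tall in all: a hexagonal foot 44 mm across flats and 10 mm high, above it a plain round barrel 32 mm in diameter up to the top (grip it there, any yaw; 0.1 to 0.6 kg). Origin: centre of its underside; z up along the barrel. The four fittings and the beaker start in random order in a loose row across the near part of the bench, with a brass nut and a copper gasket (both flat) lying among them.
- fitting_66: loose stainless steel pipe fitting standing upright, 66 mm tall in all: a hexagonal foot 34 mm across flats and 10 mm high, above it a plain round barrel 20 mm in diameter up to the top (grip it there, any yaw; 0.1 to 0.6 kg). Origin: centre of its underside; z up along the barrel. The four fittings and the beaker start in random order in a loose row across the near part of the bench, with a brass nut and a copper gasket (both flat) lying among them.
- fitting_50: loose stainless steel pipe fitting standing upright, 50 mm tall in all: a hexagonal foot 42 mm across flats and 10 mm high, above it a plain round barrel 30 mm in diameter up to the top (grip it there, any yaw; 0.1 to 0.6 kg). Origin: centre of its underside; z up along the barrel. The four fittings and the beaker start in random order in a loose row across the near part of the bench, with a brass nut and a copper gasket (both flat) lying among them.
- pad_a: black round pad, 50 mm in diameter, flush with the top of a fixed flat aluminium bar (430 x 72 x 10 mm); the first of four alike, 85 mm apart in one straight row, a-b-c-d (a and d are the ends of the row; either may be the one next to the end post). Origin: centre of the pad on the bar's top face, 10 mm above the bench; its y axis runs along the row, x across it, z up.
- pad_b: black round pad, 50 mm in diameter, flush with the top of a fixed flat aluminium bar (430 x 72 x 10 mm); the second of four alike, 85 mm apart in one straight row, a-b-c-d (a and d are the ends of the row; either may be the one next to the end post). Origin: centre of the pad on the bar's top face, 10 mm above the bench; its y axis runs along the row, x across it, z up.
- pad_c: black round pad, 50 mm in diameter, flush with the top of a fixed flat aluminium bar (430 x 72 x 10 mm); the third of four alike, 85 mm apart in one straight row, a-b-c-d (a and d are the ends of the row; either may be the one next to the end post). Origin: centre of the pad on the bar's top face, 10 mm above the bench; its y axis runs along the row, x across it, z up.
- pad_d: black round pad, 50 mm in diameter, flush with the top of a fixed flat aluminium bar (430 x 72 x 10 mm); the fourth of four alike, 85 mm apart in one straight row, a-b-c-d (a and d are the ends of the row; either may be the one next to the end post). Origin: centre of the pad on the bar's top face, 10 mm above the bench; its y axis runs along the row, x across it, z up.
- end_post: fixed upright steel pin with a round black head (22 mm wide), 60 mm tall, on the bar at one end of the row, 60 mm beyond the centre of the nearest pad; it marks the tall end of the row. It may be at either end (the other end has only a low steel plate). Origin: centre of its foot, on the bar's top face.
- beaker: loose glass beaker, 58 mm across and 75 mm tall, standing among the fittings; a bystander. Origin: centre of its underside.

How it is judged:
By the outcome, as a careful person would: the job done as asked, in the order asked, and still so for the second after the job is handed in, with the robot touching nothing.
It also fails if it takes over 112 s, if anything falls off the work surface, if the arm or the gripper's body presses on something with over 40 N, if the wrist force passes 120 N, or if a joint passes its speed limit or range.

### The arm

A 6-joint arm with a two-finger parallel gripper is mounted at the origin on the work surface. World frame = base frame: x ahead of the robot, y to its left, z up, the work surface at z = 0. Lengths are in mm, angles in rad, forces in N, time in s.
With the tool pointing down it reaches from about 300 to 775 mm from the base axis. Payload 14.6 kg.
Tool frame: the origin (TCP) lies midway between the tips of the shut fingers; the grasp point (between the pads) lies 19 mm behind it (manip.tcp_to_grasp is the distance from the TCP to the grasp point, in mm); z points along the fingers, x is the direction in which the jaws open and shut, and the axes are right-handed (so a half turn about z gives the same grasp; the last joint's range is limited). The gripper opens to 94 mm and grips with 3 to 60 N. Pads are 16 mm wide; open, the fingers measure 119 mm over their backs; the gripper's body (75 mm by 177 mm) begins 78 mm behind the grasp point.
Start: joints at [1.259, 0.3, 1.521, -0, 1.321, -0.067], TCP at [133.297, 533.593, 205.446] pointing down, gripper open.
Joint ranges: [-3.03, 3.03], [-0.79, 2.21], [0.23, 2.52], [-1.04, 4.18], [0, 3.07], [-2.55, 2.55]. Speed limits (rad/s): [2.22, 2.22, 2.57, 3.14, 3.14, 3.14].

### API

Orientations are given as [roll, pitch, yaw] about the fixed x, y, z axes, in that order (R = Rz(yaw) Ry(pitch) Rx(roll)).
In Python, from cell import manip gives the robot as it stands.
- The arm moves only by the tool arm_command, never from a script. Its argument "steps" is a list of rows, each a list of 3 entries, a list of its own where there are three numbers: the opening, from 0 (shut) to 1 (fully open), then the shift along the tool's x, y, z in cm, then the turn about the tool's z in rad. A call has 1 to 5 rows; each row shifts and turns the commanded pose from where the row before left it, along the tool's axes as they then stand; what a row does not reach is not made up. A row lasts 1/12 s, in which the tool goes at most 41.7 mm and 7.16 degrees, less where a joint would pass 70% of its speed; a pose out of reach is approached as far as the arm can. A call with a gripper value outside its range is refused whole. The fingers move at their own pace and stop on an object; "force" is the grip in N (left out, the last holds). Time passes only in rows, so rows that do not move let the fingers close. It gives the time, the measured TCP pose, the force and the opening at its end, in the units of the state.
- manip.read_state(): the state, without advancing time (a new reading comes with each control period).
- manip.camera(name): name is "scene" or "top"; returns (picture, depth): 384x512x3 uint8, red, green, blue; 384x512 float32, mm along the optical axis (not along the pixel's ray), 0 where there is no reading.
- manip.calibration(name): a dict with "fx", "fy", "cx", "cy" (pixels), "R" (3x3) and "t" (3): a world point X has camera coordinates R X + t. Camera axes: x right, y down, z forward; pixel columns grow to the right and rows downward; lengths in mm; the calibration is good to about 2 mm. A picture is of the moment at which its call begins. calibration takes no time and is no camera call.
- manip.sign_off(): hands the job in, once; it reports no verdict.
The state is a dict: "clock": time; "joints": joint angles; "qd": joint speeds; "effort": joint torques, N m; "eef_pos": TCP position; "eef_rot": TCP orientation; "wrist_force": force on the tool from outside, world axes, zero at the start; "moment": the same for the moment, N m; "finger_gap": finger opening in mm.
Only numpy, scipy, OpenCV 4.12 (cv2) and the standard library are available. Lean on these libraries where they do the work, as an engineer would, in place of code of your own. Each camera call takes 0.05 s, during which the arm holds its last target.

## Working session

There is one attempt and no reset: what is moved stays moved. The work goes in short steps, Python scripts to look and compute and a tool call to move; the robot and the scene stay as the last step left them, time stands still between calls to the robot, and variables do not carry over. Pictures are saved under pics/ and viewed, and the job is handed in when it is done.

Besides the shell and the picture viewer there is one more tool, called as a command line: name --argument value ..., lists and objects as JSON in quotes. arm_command: Moves the arm, as the interface text tells. Its arguments: {"type":"object","properties":{"steps":{"type":"array","items":{"type":"array"}},"force":{"type":"number"}},"required":["steps"]}

```bash
mkdir -p pics; ls; python3 - <<'E'
from cell import manip
import cv2,numpy as np
for n in("scene","top"):
    p,d=manip.camera(n); cv2.imwrite(f"pics/{n}0.png",p[:,:,::-1]); np.savez(f"{n}0.npz",p=p,d=d)
    c=manip.calibration(n); print(n,c)
    R=np.array(c["R"]);print(-R.T@np.array(c["t"]))
print(manip.read_state())
E
```

```text
pics
scene {'fx': 384.4891164599213, 'fy': 384.4891164599213, 'cx': 255.2514482622245, 'cy': 189.57835134400602, 'R': array([[ 0.35088487,  0.93637709,  0.00881802],
       [ 0.68619608, -0.25070504, -0.68284838],
       [-0.63719286,  0.24565206, -0.7305069 ]]), 't': array([-211.31666239, -334.90174187, 1171.41884196])}
[1050.37580566 -173.85092216  628.90582407]
top {'fx': 350.37980648212874, 'fy': 350.37980648212874, 'cx': 252.9950374850291, 'cy': 199.7360260436898, 'R': array([[ 0.01498196, -0.99963121, -0.02264914],
       [-0.99603127, -0.0129328 , -0.08805933],
       [ 0.08773393,  0.02387855, -0.99585771]]), 't': array([  7.56212392, 556.70131585, 755.34715804])}
[488.10904822  -3.2775543  801.41230627]
{'clock': 0.1, 'joints': array([ 1.25938347e+00,  3.00423628e-01,  1.52150830e+00,  4.82368409e-05,
        1.32071876e+00, -6.65970408e-02]), 'qd': array([-0.00014437, -0.00160024, -0.00154523, -0.00040281, -0.00115378,
       -0.00144696]), 'effort': array([ 2.34990846e-03, -5.32638574e+01, -3.53289521e+01,  7.10352184e-02,
        2.34638614e-02, -8.40316216e-05]), 'eef_pos': array([133.22419153, 533.37768143, 204.94316315]), 'eef_rot': array([-3.14147562e+00,  1.05258308e-03,  1.32596861e+00]), 'wrist_force': array([ 0.05617489, -0.62090434, -0.10393039]), 'moment': array([-0.01599043, -0.01764236,  0.01227417]), 'finger_gap': 93.78934649396325}
```

View pics/scene0.png

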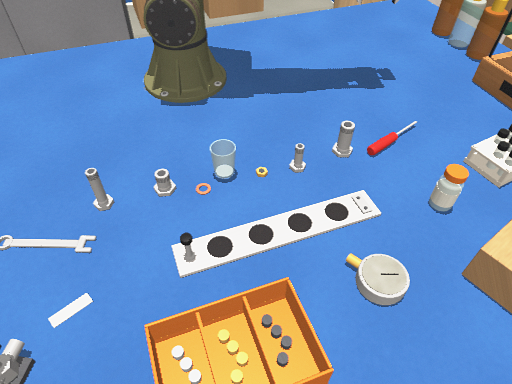

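View pics/top0.png

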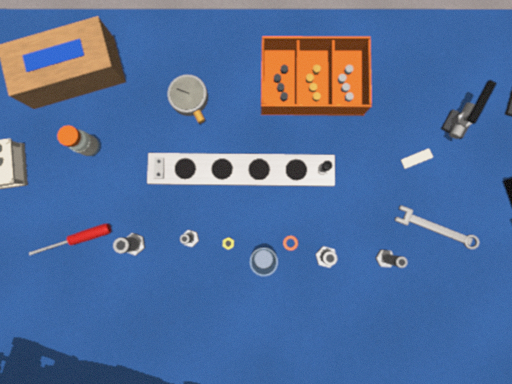

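```bash
cat > h.py <<'E'
from cell import manip
import cv2,numpy as np
C={n:manip.calibration(n) for n in("scene","top")}
def ray(n,u,v,z):
    c=C[n];R=np.array(c["R"]);t=np.array(c["t"]);o=-R.T@t
    d=R.T@np.array([(u-c["cx"])/c["fx"],(v-c["cy"])/c["fy"],1]);s=(z-o[2])/d[2];return (o+s*d)
def cloud(n,D):
    c=C[n];R=np.array(c["R"]);t=np.array(c["t"]);v,u=np.indices(D.shape)
    P=np.stack([(u-c["cx"])/c["fx"]*D,(v-c["cy"])/c["fy"]*D,D],-1)
    return (P-t)@R
def proj(n,X):
    c=C[n];q=np.array(c["R"])@X+np.array(c["t"]);return q[0]/q[2]*c["fx"]+c["cx"],q[1]/q[2]*c["fy"]+c["cy"]
E
python3 - <<'E'
from h import *
for n in("top","scene"):
    z=np.load(n+"0.npz");p,D=z["p"],z["d"];W=cloud(n,D);g=p.astype(int)
    b=(g.max(2)<70).astype(np.uint8)
    k,l,s,c=cv2.connectedComponentsWithStats(b)
    print(n,"dark")
    for i in range(1,k):
        if 30<s[i,4]<800: print(s[i],c[i].round(1),ray(n,*c[i],10).round(1))
    # heights
    X=W
    m=((X[...,2]>6)&(D>0)&(X[...,0]>330)&(X[...,0]<480)&(abs(X[...,1])<400)).astype(np.uint8)
    k,l,s,c=cv2.connectedComponentsWithStats(m)
    print("tall; table z",np.median(X[(p[...,2]>120)&(p[...,0]<60)][:,2]))
    for i in range(1,k):
        if s[i,4]>20:
            q=X[l==i];h=np.percentile(q[:,2],97);tp=q[q[:,2]>h-4]
            print(s[i],c[i].round(1),"h",h.round(1),"range",q.min(0).round(),q.max(0).round(),"top",tp.mean(0).round(1),(tp[:,:2].min(0)+tp[:,:2].max(0))/2,len(tp))
for n,cr in(("top",(100,220,420,280)),("scene",(70,110,370,220)),):
    p=np.load(n+"0.npz")["p"];x0,y0,x1,y1=cr
    cv2.imwrite(f"pics/{n}0c.png",cv2.resize(p[y0:y1,x0:x1,::-1],None,fx=2.5,fy=2.5,interpolation=cv2.INTER_CUBIC))
E
```

```text
top dark
[465  81  31  42 379] [480.6 102. ] [ 789.3 -502.4   10. ]
[506  92   6  24  58] [508.9 105.6] [ 781.4 -565.7   10. ]
[442 122  11  11  36] [446.7 128.4] [ 726.8 -423.6   10. ]
[176 159  19  19 285] [184.7 168.2] [628.6 173.6  10. ]
[213 160  19  19 279] [221.7 168.6] [628.6  88.5  10. ]
[250 160  19  19 288] [258.7 169. ] [628.4   3.7  10. ]
[287 160  19  19 288] [295.8 169.3] [628.8 -80.9  10. ]
[322 162   9   9  59] [325.9 165.8] [ 637.6 -149.1   10. ]
[503 178   9  27 131] [508.4 187.5] [ 592.7 -555.6   10. ]
[128 238   8  13  43] [131.2 243.8] [454.2 289.6  10. ]
tall; table z -1.188261737848142
[ 80 232  29   9 164] [ 90.9 235.1] h 26.7 range [461. 343.   9.] [480. 400.  28.] top [474.8 381.2  24.7] [471.81276466 375.79163465] 80
[113 233  31  22 477] [128.4 243.9] h 82.9 range [431. 264.   6.] [479. 301.  84.] top [454.9 286.2  81.2] [455.44274125 286.37499216] 178
[180 234  18  13 177] [188.3 239. ] h 66.9 range [451. 141.   6.] [479. 170.  69.] top [469.8 158.3  65.2] [470.4062932  158.10072851] 67
[222 237  11  12  90] [227.3 242.7] h 11.0 range [448.  61.   6.] [4
[... 1528 characters left out ...]
39 828] [223.2 157.1] h 76.6 range [394. -39.   6.] [454.  18.  78.] top [424.2 -11.3  75.2] [424.24947844 -10.59685124] 130
[290 143  16  27 257] [298.1 157.1] h 67.8 range [452. 138.   7.] [480. 174.  69.] top [469.8 155.6  66.6] [468.52371259 156.59792922] 47
[256 167  12   9  81] [261.6 170.9] h 12.5 range [447.  57.   6.] [473.  81.  13.] top [459.3  69.5  10.3] [460.23232231  69.46915225] 71
[ 85 168  29  41 550] [ 98.2 189.3] h 100.2 range [ 415. -303.    7.] [ 450. -262.  102.] top [ 432.4 -282.    99.2] [ 431.0067826  -282.20247704] 80
[154 169  22  27 414] [163.6 182.3] h 52.6 range [ 416. -174.    6.] [ 456. -129.   54.] top [ 433.6 -151.    51.3] [ 432.56174018 -150.97273889] 117
```

View pics/top0c.png

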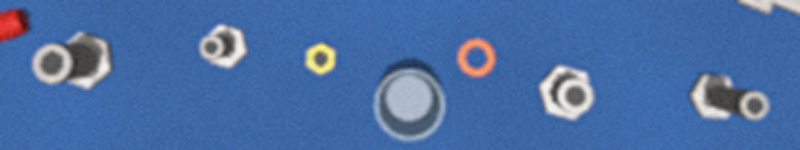

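View pics/scene0c.png

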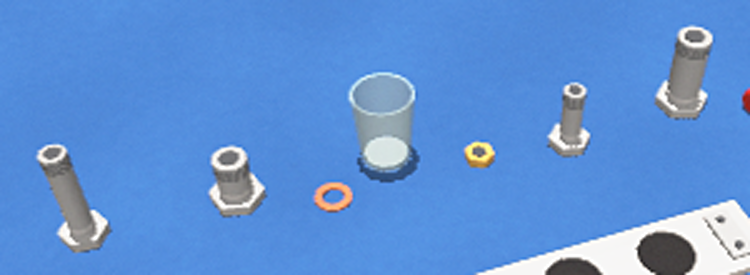

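Two-view averages:

| Item | x (mm) | y (mm) |
|---|---|---|
| fitting_98 | 432 | -281 |
| fitting_50 | 433.5 | -149.5 |
| beaker | 424 | -9 |
| fitting_66 | 470 | 157 |
| fitting_82 | 455 | 285 |
| pads (all four) | 628 | 172, 87, 3, -82 |

The heights match the list. The post is at the y=-82 end, at scene pixel (187,247). I'll turn the jaws to yaw 0, across the row.

arm_command --steps '[[1, [0, 0, 0], 0.12], [1, [0, 0, 0], 0.12], [1, [0, 0, 0], 0.12], [1, [0, 0, 0], 0.12], [1, [0, 0, 0], 0.12]]' --force 25

```text
clock: 0.52
eef_pos: [133.2, 533.4, 205.1]
eef_rot: [3.141, 0.001, 0.72]
wrist_force: [0.3, 0.0, -0.1]
finger_gap: 93.9
```

arm_command --steps '[[1, [0, 0, 0], 0.12], [1, [0, 0, 0], 0.12], [1, [0, 0, 0], 0.12], [1, [0, 0, 0], 0.12], [1, [0, 0, 0], 0.12]]'

```text
clock: 0.93
eef_pos: [133.2, 533.4, 205.1]
eef_rot: [3.141, 0.0, 0.12]
wrist_force: [0.5, -0.1, -0.8]
finger_gap: 93.8
```

arm_command --steps '[[1, [0, 0, 0], 0.12], [1, [0, 0, 0], 0.006], [1, [0, 0, 0], 0], [1, [0, 0, 0], 0]]'

```text
clock: 1.27
eef_pos: [133.3, 533.5, 205.3]
eef_rot: [3.141, 0.0, 0.004]
wrist_force: [0.6, -0.2, -0.1]
finger_gap: 93.6
```

arm_command --steps '[[1, [2.68, 2.07, 0], 0], [1, [2.68, 2.07, 0], 0], [1, [2.68, 2.07, 0], 0], [1, [2.68, 2.07, 0], 0], [1, [2.68, 2.07, 0], 0]]'

```text
clock: 1.68
eef_pos: [268.3, 428.9, 205.5]
eef_rot: [-3.142, -0.0, 0.004]
wrist_force: [-0.8, 0.0, -0.0]
finger_gap: 93.9
```

arm_command --steps '[[1, [2.68, 2.07, 0], 0], [1, [2.68, 2.07, 0], 0], [1, [2.68, 2.07, 0], 0], [1, [2.68, 2.07, 0], 0], [1, [2.68, 2.07, 0], 0]]'

```text
clock: 2.1
eef_pos: [402.4, 325.3, 205.5]
eef_rot: [-3.141, -0.0, 0.003]
wrist_force: [-0.0, 0.9, 0.2]
finger_gap: 94.1
```

arm_command --steps '[[1, [2.68, 2.07, 0], 0], [1, [2.68, 2.07, 0], 0], [1, [0, 0, 0], 0], [1, [0, 0, 0], 0], [1, [0, 0, 0], 0]]'

```text
clock: 2.52
eef_pos: [454.5, 285.4, 205.3]
eef_rot: [3.142, 0.0, 0.002]
wrist_force: [-0.4, 0.3, 0.2]
finger_gap: 94.0
```

arm_command --steps '[[1, [0, 0, 3.5], 0], [1, [0, 0, 3.5], 0], [1, [0, 0, 3.5], 0], [1, [0, 0, 3.5], 0], [1, [0, 0, 3.3], 0]]'

```text
clock: 2.93
eef_pos: [453.6, 286.1, 31.0]
eef_rot: [-3.141, -0.0, 0.003]
wrist_force: [1.6, -1.0, 0.1]
finger_gap: 93.6
```

arm_command --steps '[[0.2, [0, 0, 0], 0], [0.2, [0, 0, 0], 0], [0.2, [0, 0, 0], 0], [0.2, [0, 0, 0], 0], [0.2, [0, 0, 0], 0]]'

```text
clock: 3.35
eef_pos: [455.7, 285.8, 34.5]
eef_rot: [-3.14, -0.003, 0.0]
wrist_force: [0.3, 0.5, 0.3]
finger_gap: 64.2
```

arm_command --steps '[[0.2, [0, 0, 0], 0], [0.2, [0, 0, 0], 0], [0.2, [0, 0, 0], 0], [0.2, [0, 0, 0], 0], [0.2, [0, 0, 0], 0]]'

```text
clock: 3.77
eef_pos: [454.9, 285.2, 32.5]
eef_rot: [3.142, 0.0, -0.0]
wrist_force: [1.0, 0.8, 2.1]
finger_gap: 31.5
```

arm_command --steps '[[0, [0, 0, 0], 0], [0, [0, 0, -1], 0], [0, [0, 0, -3], 0], [0, [0, 0, -4], 0], [0, [0, 0, -3], 0]]'

```text
clock: 4.18
eef_pos: [454.7, 285.1, 145.1]
eef_rot: [-3.142, -0.0, -0.0]
wrist_force: [0.6, 0.3, -3.3]
finger_gap: 31.6
```

```bash
cat >> h.py <<'E'
def look(tag):
    for n in("scene","top"):
        p,D=manip.camera(n);cv2.imwrite(f"pics/{n}{tag}.png",p[:,:,::-1]);np.savez(f"{n}{tag}.npz",p=p,d=D)
    return manip.read_state()
E
python3 - <<'E'
from h import *
s=look("1");print(s["eef_pos"],s["wrist_force"],s["finger_gap"])
t=s["eef_pos"]
for n in("scene","top"):
    D=np.load(n+"1.npz")["d"];W=cloud(n,D)
    for lo,hi in((-45,-33),(-31,-26),(-20,0),(10,36)):
        m=(abs(W[...,0]-t[0])<40)&(abs(W[...,1]-t[1])<30)&(W[...,2]>t[2]+lo)&(W[...,2]<t[2]+hi)&(D>0)
        q=W[m]
        if len(q)>5: print(n,lo,hi,len(q),q.min(0).round(1),q.max(0).round(1))
p=cv2.imread("pics/scene1.png");cv2.imwrite("pics/scene1c.png",cv2.resize(p[40:240,200:450],None,fx=3,fy=3))
E
```

```text
[456.62975187 286.13596097 147.7921004 ] [-0.04830597 -0.22645397 -4.56109625] 31.871286133635795
scene -45 -33 13 [457.  262.8 111.8] [478.4 290.2 114.7]
scene -31 -26 41 [446.1 260.6 116.9] [478.1 308.5 121.8]
scene -20 0 110 [435.4 266.7 128.2] [473.5 296.8 147.3]
scene 10 36 243 [425.1 267.3 157.8] [483.8 295.2 183.8]
top -31 -26 21 [434.8 264.1 116.8] [481.2 290.7 121.3]
top -20 0 123 [435.4 265.  127.9] [479.4 289.4 147.4]
top 10 36 177 [429.7 271.  158.1] [483.4 286.  183.4]
```

View pics/scene1c.png

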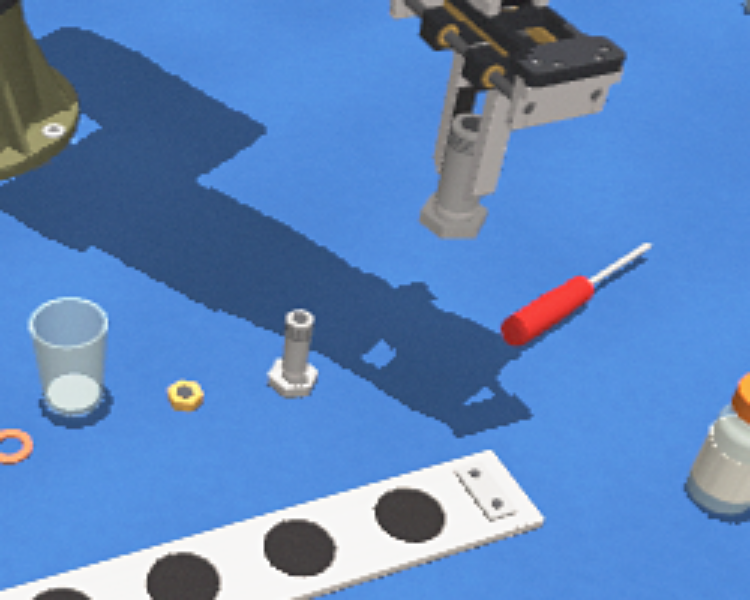

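arm_command --steps '[[0, [1.73, 2.82, 0], 0], [0, [1.73, 2.82, 0], 0], [0, [1.73, 2.82, 0], 0], [0, [1.73, 2.82, 0], 0], [0, [1.73, 2.82, 0], 0]]'

```text
clock: 4.7
eef_pos: [541.3, 142.6, 141.3]
eef_rot: [3.141, 0.002, 0.0]
wrist_force: [0.5, 0.1, -3.8]
finger_gap: 31.8
```

arm_command --steps '[[0, [1.73, 2.82, 0], 0], [0, [1.73, 2.82, 0], 0], [0, [1.73, 2.82, 0], 0], [0, [1.73, 2.82, 0], 0], [0, [1.73, 2.82, 0], 0]]'

```text
clock: 5.12
eef_pos: [627.8, 1.6, 141.0]
eef_rot: [-3.141, 0.002, -0.0]
wrist_force: [0.3, -0.6, -3.7]
finger_gap: 31.3
```

arm_command --steps '[[0, [0, 0, 0], 0], [0, [0, 0, 2.5], 0], [0, [0, 0, 2.5], 0], [0, [0, 0, 2.5], 0], [0, [0, 0, 1.5], 0]]'

```text
clock: 5.53
eef_pos: [625.9, 3.2, 48.3]
eef_rot: [-3.141, 0.005, -0.0]
wrist_force: [-0.7, 0.1, -4.0]
finger_gap: 31.8
```

arm_command --steps '[[0, [0, 0, 0.5], 0], [0, [0, 0, 0.3], 0], [0, [0, 0, 0.0], 0], [0, [0, 0, 0], 0], [0, [0, 0, 0], 0]]'

```text
clock: 5.95
eef_pos: [628.4, 3.2, 45.6]
eef_rot: [3.142, -0.002, 0.0]
wrist_force: [-0.1, -0.5, -4.9]
finger_gap: 31.7
```

```bash
cat >> h.py <<'E'
def meas(tag,x,y,h,r=30,foot=None):
    for n in("scene","top"):
        D=np.load(n+tag+".npz")["d"];W=cloud(n,D)
        m=(abs(W[...,0]-x)<r)&(abs(W[...,1]-y)<r)&(W[...,2]>h-5)&(W[...,2]<h+5)&(D>0);q=W[m]
        if len(q)>5: print(n,len(q),"mid",((q.min(0)+q.max(0))/2).round(1),"mean",q.mean(0).round(1))
E
python3 - <<'E'
from h import *
s=look("2");print(s["eef_pos"],s["wrist_force"],s["finger_gap"],s["eef_rot"])
meas("2",628,3,19)
p=cv2.imread("pics/scene2.png");cv2.imwrite("pics/scene2c.png",cv2.resize(p[110:290,160:400],None,fx=3,fy=3))
E
```

```text
[628.28012493   3.17648283  45.39013159] [ 0.34674289 -0.6272606  -4.23308921] 31.87959734429913 [ 3.14153282e+00 -1.38154162e-03 -3.99387138e-06]
scene 130 mid [630.1   1.6  19.2] mean [640.9  -2.   21. ]
```

View pics/scene2c.png

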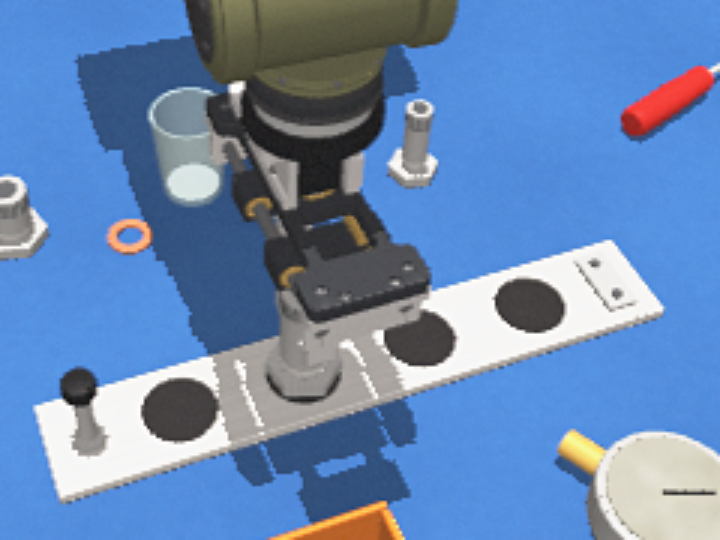

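The foot is over its pad, still about 3 mm up. Next I'll creep down until it touches.

arm_command --steps '[[0, [0, 0, 0.1], 0], [0, [0, 0, 0.1], 0], [0, [0, 0, 0], 0], [0, [0, 0, 0], 0]]'

```text
clock: 6.38
eef_pos: [628.0, 3.2, 42.6]
eef_rot: [3.142, -0.0, -0.0]
wrist_force: [-0.8, 1.2, -2.6]
finger_gap: 31.6
```

arm_command --steps '[[0, [0, 0, 0.1], 0], [0, [0, 0, 0], 0], [0, [0, 0, 0], 0]]'

```text
clock: 6.63
eef_pos: [628.0, 3.2, 42.5]
eef_rot: [3.142, -0.0, 0.0]
wrist_force: [-5.2, 0.3, 7.0]
finger_gap: 31.7
```

arm_command --steps '[[0.5, [0, 0, 0], 0], [0.7, [0, 0, 0], 0], [1, [0, 0, 0], 0], [1, [0, 0, 0], 0], [1, [0, 0, 0], 0]]'

```text
clock: 7.05
eef_pos: [627.9, 3.2, 41.4]
eef_rot: [3.142, -0.0, -0.0]
wrist_force: [-0.0, 0.3, -1.0]
finger_gap: 61.2
```

arm_command --steps '[[1, [0, 0, -1], 0], [1, [0, 0, -2], 0], [1, [0, 0, -4], 0], [1, [0, 0, -4], 0], [1, [0, 0, -4], 0]]'

```text
clock: 7.47
eef_pos: [627.5, 3.2, 194.0]
eef_rot: [3.142, -0.0, 0.0]
wrist_force: [0.6, 0.1, 1.0]
finger_gap: 92.8
```

arm_command --steps '[[1, [-2.26, -2.2, 0], 0], [1, [-2.26, -2.2, 0], 0], [1, [-2.26, -2.2, 0], 0], [1, [-2.26, -2.2, 0], 0], [1, [-2.26, -2.2, 0], 0]]'

```text
clock: 7.88
eef_pos: [513.7, 114.0, 192.3]
eef_rot: [-3.141, -0.001, -0.0]
wrist_force: [0.1, 1.1, 1.0]
finger_gap: 93.9
```

arm_command --steps '[[1, [-2.26, -2.2, 0], 0], [1, [-2.26, -2.2, 0], 0], [1, [0, 0, 0], 0], [1, [0, 0, 0], 0], [1, [0, 0, 0], 0]]'

```text
clock: 8.3
eef_pos: [470.1, 157.0, 192.1]
eef_rot: [-3.142, -0.001, 0.0]
wrist_force: [0.7, 0.6, -0.1]
finger_gap: 94.0
```

```bash
python3 - <<'E'
from h import *
s=look("3");print(s["eef_pos"],s["wrist_force"],s["finger_gap"],s["eef_rot"])
meas("3",628,3,92);meas("3",628,3,19);meas("3",470,157,66)
p=cv2.imread("pics/scene3.png");cv2.imwrite("pics/scene3c.png",cv2.resize(p[110:290,160:400],None,fx=3,fy=3))
E
```

```text
[470.32398682 156.57561896 191.6237908 ] [-0.5055694  -0.05229443  0.24568568] 93.47783290589032 [ 3.14153166e+00 -3.04303157e-04 -9.27669204e-04]
scene 212 mid [627.5   2.3  91.4] mean [629.    1.6  92.3]
top 185 mid [627.9   4.7  90.7] mean [627.8   4.9  90.8]
scene 184 mid [629.4   1.8  19. ] mean [636.7  -1.8  20. ]
top 113 mid [623.8   5.3  18.8] mean [619.3   4.7  18.9]
scene 55 mid [468.9 156.1  65.3] mean [470.6 155.2  66. ]
top 73 mid [469.4 158.1  64.4] mean [469.8 158.3  65. ]
```

View pics/scene3c.png

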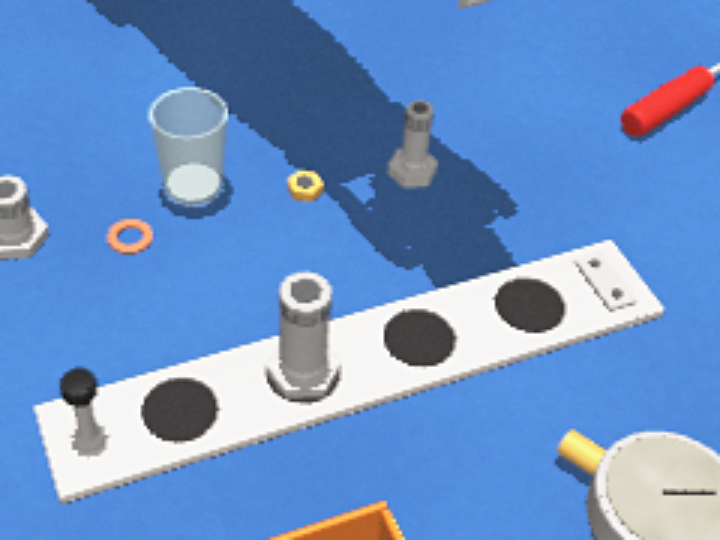

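fitting_82 stands centred to within about 1 mm. Next is fitting_66.

arm_command --steps '[[1, [0, 0, 4], 0], [1, [0, 0, 4], 0], [1, [0, 0, 4], 0], [0.7, [0, 0, 3], 0], [0.4, [0, 0, 1.8], 0]]'

```text
clock: 8.82
eef_pos: [468.7, 156.0, 20.0]
eef_rot: [3.141, 0.004, -0.001]
wrist_force: [-0.3, -0.9, -0.2]
finger_gap: 84.1
```

arm_command --steps '[[0, [0, 0, 0], 0], [0, [0, 0, 0], 0], [0, [0, 0, 0], 0], [0, [0, 0, 0], 0], [0, [0, 0, 0], 0]]'

```text
clock: 9.23
eef_pos: [470.5, 157.3, 24.8]
eef_rot: [-3.141, -0.002, -0.0]
wrist_force: [0.2, 0.3, 1.0]
finger_gap: 50.5
```

arm_command --steps '[[0, [0, 0, 0], 0], [0, [0, 0, 0], 0], [0, [0, 0, 0], 0], [0, [0, 0, 0], 0], [0, [0, 0, 0], 0]]'

```text
clock: 9.65
eef_pos: [469.7, 157.2, 23.5]
eef_rot: [-3.142, -0.0, 0.0]
wrist_force: [0.9, -0.5, 1.3]
finger_gap: 19.8
```

arm_command --steps '[[0, [0, 0, 0], 0], [0, [0, 0, -1], 0], [0, [0, 0, -3], 0], [0, [0, 0, -4], 0], [0, [0, 0, -3], 0]]'

```text
clock: 10.07
eef_pos: [469.7, 157.2, 136.4]
eef_rot: [-3.141, -0.001, 0.0]
wrist_force: [0.5, -0.1, -0.6]
finger_gap: 19.6
```

arm_command --steps '[[0, [3.17, 1.39, 0], 0], [0, [3.17, 1.39, 0], 0], [0, [3.17, 1.39, 0], 0], [0, [3.17, 1.39, 0], 0], [0, [3.16, 1.41, 0], 0]]'

```text
clock: 10.48
eef_pos: [629.3, 86.6, 134.2]
eef_rot: [-3.142, -0.0, 0.0]
wrist_force: [-0.3, 0.8, -0.7]
finger_gap: 19.6
```

arm_command --steps '[[0, [0, 0, 0], 0], [0, [0, 0, 2.5], 0], [0, [0, 0, 2.5], 0], [0, [0, 0, 2.5], 0], [0, [0, 0, 1.5], 0]]'

```text
clock: 10.9
eef_pos: [626.8, 87.5, 41.3]
eef_rot: [3.141, 0.003, -0.0]
wrist_force: [0.2, 0.0, -1.0]
finger_gap: 19.5
```

arm_command --steps '[[0, [0, 0, 0.4], 0], [0, [0, 0, 0.2], 0], [0, [0, 0, 0.0], 0], [0, [0, 0, 0], 0], [0, [0, 0, 0], 0]]'

```text
clock: 11.32
eef_pos: [628.7, 87.6, 38.9]
eef_rot: [-3.141, -0.002, 0.0]
wrist_force: [0.7, -0.1, -0.4]
finger_gap: 19.4
```

arm_command --steps '[[0, [0, 0, 0.3], 0], [0, [0, 0, 0], 0], [0, [0, 0, 0], 0], [0, [0, 0, 0], 0]]'

```text
clock: 11.65
eef_pos: [628.1, 87.5, 34.6]
eef_rot: [-3.142, -0.0, -0.0]
wrist_force: [-0.4, -0.2, -2.1]
finger_gap: 19.4
```

arm_command --steps '[[0, [0, 0, 0.1], 0], [0, [0, 0, 0], 0], [0, [0, 0, 0], 0]]'

```text
clock: 11.9
eef_pos: [628.2, 87.5, 33.6]
eef_rot: [-3.142, -0.0, 0.0]
wrist_force: [0.7, -0.1, 0.5]
finger_gap: 19.3
```

arm_command --steps '[[0, [0, 0, 0.05], 0], [0, [0, 0, 0], 0], [0, [0, 0, 0], 0]]'

```text
clock: 12.15
eef_pos: [628.2, 87.5, 33.5]
eef_rot: [-3.142, -0.0, 0.0]
wrist_force: [-2.9, -0.8, 5.7]
finger_gap: 19.7
```

arm_command --steps '[[0.5, [0, 0, 0], 0], [0.7, [0, 0, 0], 0], [1, [0, 0, 0], 0], [1, [0, 0, 0], 0], [1, [0, 0, 0], 0]]'

```text
clock: 12.57
eef_pos: [628.1, 87.5, 32.9]
eef_rot: [3.142, 0.0, 0.0]
wrist_force: [0.9, -0.2, 0.3]
finger_gap: 49.7
```

arm_command --steps '[[1, [0, 0, -1], 0], [1, [0, 0, -2], 0], [1, [0, 0, -4], 0], [1, [0, 0, -4], 0], [1, [0, 0, -4], 0]]'

```text
clock: 12.98
eef_pos: [627.7, 87.5, 185.5]
eef_rot: [3.142, -0.0, -0.0]
wrist_force: [0.9, -0.2, 0.1]
finger_gap: 82.4
```

arm_command --steps '[[1, [-2.16, 2.63, 0], 0], [1, [-2.16, 2.63, 0], 0], [1, [-2.16, 2.63, 0], 0], [1, [-2.16, 2.63, 0], 0], [1, [-2.16, 2.63, 0], 0]]'

```text
clock: 13.4
eef_pos: [518.9, -44.9, 183.8]
eef_rot: [3.141, -0.001, 0.0]
wrist_force: [0.3, 0.1, 1.0]
finger_gap: 94.2
```

arm_command --steps '[[1, [-2.16, 2.63, 0], 0], [1, [-2.16, 2.63, 0], 0], [1, [-2.16, 2.63, 0], 0], [1, [-2.19, 2.67, 0], 0], [1, [0, 0, 0], 0]]'

```text
clock: 13.82
eef_pos: [430.8, -152.7, 183.9]
eef_rot: [3.141, -0.0, -0.003]
wrist_force: [-1.2, 0.1, 0.3]
finger_gap: 93.8
```

arm_command --steps '[[1, [0, 0, 0], 0], [1, [0, 0, 0], 0]]'

```text
clock: 13.98
eef_pos: [433.7, -149.4, 183.6]
eef_rot: [3.141, -0.001, -0.0]
wrist_force: [0.7, 0.1, -0.1]
finger_gap: 94.3
```

```bash
python3 - <<'E'
from h import *
s=look("4");print(s["eef_pos"],s["wrist_force"],s["finger_gap"],s["eef_rot"])
meas("4",628,3,92);meas("4",628,87,76);meas("4",433,-150,50)
p=cv2.imread("pics/scene4.png");cv2.imwrite("pics/scene4c.png",cv2.resize(p[110:290,60:400],None,fx=2.3,fy=2.3))
E
```

```text
[ 433.96456344 -148.90736443  183.17196454] [-0.416093    0.27249533 -0.83829665] 93.92434898105209 [ 3.14159132e+00 -3.02763823e-04  1.09179267e-03]
scene 209 mid [627.2   2.3  91.3] mean [629.    1.7  92.3]
top 183 mid [628.    5.7  90.7] mean [627.8   4.8  91. ]
scene 84 mid [628.1  86.4  75.1] mean [628.7  85.5  76. ]
top 69 mid [628.   89.1  74.2] mean [627.9  88.9  74.7]
scene 133 mid [ 431.7 -151.2   49.4] mean [ 434.8 -151.2   50.7]
top 158 mid [ 433.7 -148.1   48.8] mean [ 433.6 -148.    48.5]
```

View pics/scene4c.png

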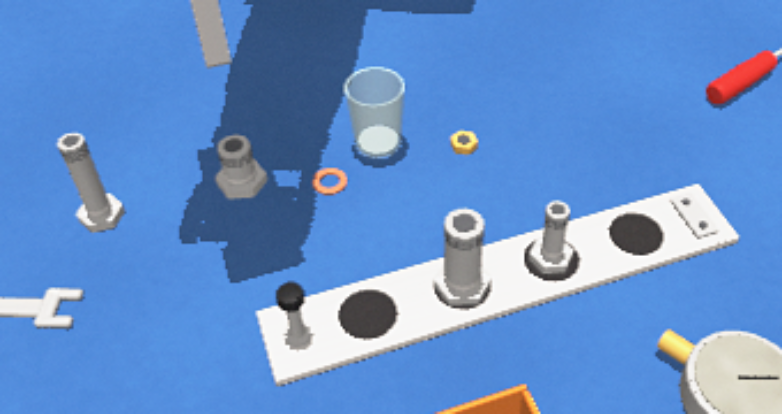

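The 66 is placed, reading y 86 to 89 against a pad at 87.4. Next is fitting_50, with a slower final descent.

arm_command --steps '[[1, [0, 0, 4], 0], [1, [0, 0, 4], 0], [1, [0, 0, 4], 0], [1, [0, 0, 2.5], 0], [0.6, [0, 0, 1.2], 0]]'

```text
clock: 14.5
eef_pos: [432.2, -148.0, 22.5]
eef_rot: [-3.14, 0.004, 0.002]
wrist_force: [0.3, -0.5, -0.3]
finger_gap: 90.1
```

arm_command --steps '[[0.4, [0, 0, 0.6], 0], [0, [0, 0, 0.2], 0], [0, [0, 0, 0], 0], [0, [0, 0, 0], 0], [0, [0, 0, 0], 0]]'

```text
clock: 14.92
eef_pos: [434.1, -149.7, 19.0]
eef_rot: [3.141, -0.002, 0.0]
wrist_force: [0.2, -0.2, -0.4]
finger_gap: 57.5
```

arm_command --steps '[[0, [0, 0, 0], 0], [0, [0, 0, 0], 0], [0, [0, 0, 0], 0], [0, [0, 0, 0], 0], [0, [0, 0, 0], 0]]'

```text
clock: 15.33
eef_pos: [433.5, -149.7, 18.1]
eef_rot: [3.141, -0.0, -0.0]
wrist_force: [-1.5, 0.3, 2.8]
finger_gap: 29.9
```

arm_command --steps '[[0, [0, 0, 0], 0], [0, [0, 0, -1], 0], [0, [0, 0, -3], 0], [0, [0, 0, -4], 0], [0, [0, 0, -4], 0]]'

```text
clock: 15.75
eef_pos: [432.5, -149.2, 139.5]
eef_rot: [-3.141, 0.002, -0.0]
wrist_force: [0.7, -1.1, -1.0]
finger_gap: 29.3
```

arm_command --steps '[[0, [1.95, -3.22, 0], 0], [0, [1.95, -3.22, 0], 0], [0, [1.95, -3.22, 0], 0], [0, [1.95, -3.22, 0], 0], [0, [1.95, -3.22, 0], 0]]'

```text
clock: 16.17
eef_pos: [531.3, 13.2, 138.6]
eef_rot: [3.142, -0.0, -0.0]
wrist_force: [1.7, -0.9, -2.1]
finger_gap: 29.6
```

arm_command --steps '[[0, [1.95, -3.22, 0], 0], [0, [1.95, -3.22, 0], 0], [0, [1.95, -3.22, 0], 0], [0, [1.95, -3.22, 0], 0], [0, [1.92, -3.23, 0], 0]]'

```text
clock: 16.58
eef_pos: [628.5, 174.2, 138.4]
eef_rot: [3.141, 0.0, 0.0]
wrist_force: [-0.1, -0.5, -1.4]
finger_gap: 29.6
```

arm_command --steps '[[0, [0, 0, 0], 0], [0, [0, 0, 3], 0], [0, [0, 0, 3], 0], [0, [0, 0, 2.5], 0], [0, [0, 0, 1.5], 0]]'

```text
clock: 17.0
eef_pos: [626.6, 172.0, 35.1]
eef_rot: [3.141, 0.004, 0.0]
wrist_force: [-0.2, -0.8, -2.7]
finger_gap: 29.6
```

arm_command --steps '[[0, [0, 0, 0.5], 0], [0, [0, 0, 0.2], 0], [0, [0, 0, 0.0], 0], [0, [0, 0, 0], 0], [0, [0, 0, 0], 0]]'

```text
clock: 17.42
eef_pos: [628.7, 172.6, 32.4]
eef_rot: [-3.141, -0.002, -0.0]
wrist_force: [-0.3, 1.3, -1.4]
finger_gap: 29.2
```

arm_command --steps '[[0, [0, 0, 0.2], 0], [0, [0, 0, 0.1], 0], [0, [0, 0, 0], 0], [0, [0, 0, 0], 0]]'

```text
clock: 17.75
eef_pos: [628.2, 172.5, 28.2]
eef_rot: [-3.142, -0.0, 0.0]
wrist_force: [-0.3, -0.3, -0.3]
finger_gap: 29.7
```

arm_command --steps '[[0, [0, 0, 0.1], 0], [0, [0, 0, 0], 0], [0, [0, 0, 0], 0]]'

```text
clock: 18.0
eef_pos: [628.2, 172.5, 28.1]
eef_rot: [-3.142, -0.0, 0.0]
wrist_force: [-5.3, -1.0, 9.3]
finger_gap: 30.0
```

arm_command --steps '[[0.5, [0, 0, 0], 0], [0.7, [0, 0, 0], 0], [1, [0, 0, 0], 0], [1, [0, 0, 0], 0], [1, [0, 0, 0], 0]]'

```text
clock: 18.42
eef_pos: [628.1, 172.5, 26.8]
eef_rot: [3.142, 0.0, 0.0]
wrist_force: [-0.2, 0.1, -0.5]
finger_gap: 59.5
```

arm_command --steps '[[1, [0, 0, -1], 0], [1, [0, 0, -3], 0], [1, [0, 0, -4], 0], [1, [0, 0, -4], 0], [1, [0, 0, -4], 0]]'

```text
clock: 18.83
eef_pos: [627.7, 172.4, 189.6]
eef_rot: [-3.142, -0.0, -0.0]
wrist_force: [-0.3, 0.5, -0.3]
finger_gap: 91.7
```

arm_command --steps '[[1, [-1.4, 3.24, 0], 0], [1, [-1.4, 3.24, 0], 0], [1, [-1.4, 3.24, 0], 0], [1, [-1.4, 3.24, 0], 0], [1, [-1.4, 3.24, 0], 0]]'

```text
clock: 19.25
eef_pos: [557.1, 9.2, 187.8]
eef_rot: [3.142, -0.001, 0.0]
wrist_force: [0.9, -0.2, 0.4]
finger_gap: 94.2
```

arm_command --steps '[[1, [-1.4, 3.24, 0], 0], [1, [-1.4, 3.24, 0], 0], [1, [-1.4, 3.24, 0], 0], [1, [-1.4, 3.24, 0], 0], [1, [-1.4, 3.24, 0], 0]]'

```text
clock: 19.67
eef_pos: [487.2, -152.9, 187.9]
eef_rot: [3.141, -0.001, 0.0]
wrist_force: [-0.3, -0.5, 0.2]
finger_gap: 93.9
```

arm_command --steps '[[1, [-1.4, 3.24, 0], 0], [1, [-1.4, 3.24, 0], 0], [1, [-1.4, 3.24, 0], 0], [1, [-1.42, 3.2, 0], 0], [1, [0, 0, 0], 0]]'

```text
clock: 20.08
eef_pos: [429.8, -284.9, 187.7]
eef_rot: [3.14, -0.0, -0.004]
wrist_force: [0.6, -0.5, 0.6]
finger_gap: 93.8
```

arm_command --steps '[[1, [0, 0, 0], 0], [1, [0, 0, 0], 0]]'

```text
clock: 20.25
eef_pos: [432.1, -280.4, 187.4]
eef_rot: [3.141, -0.0, -0.0]
wrist_force: [-0.1, -0.3, 0.5]
finger_gap: 94.0
```

```bash
python3 - <<'E'
from h import *
s=look("5");print(s["eef_pos"],s["wrist_force"],s["finger_gap"],s["eef_rot"])
meas("5",628,172,60);meas("5",432,-281,98)
p=cv2.imread("pics/scene5.png");cv2.imwrite("pics/scene5c.png",cv2.resize(p[110:290,60:400],None,fx=2.3,fy=2.3))
E
```

```text
[ 432.40003811 -279.77109772  187.25780762] [0.34699708 0.31703185 0.13918212] 94.13280737202449 [ 3.14149146e+00 -2.97317456e-04  1.39188265e-03]
scene 158 mid [627.4 170.5  59.6] mean [628.8 169.7  60.1]
top 153 mid [627.9 173.4  58.4] mean [628.1 172.9  58.9]
scene 93 mid [ 431.8 -281.9   97.4] mean [ 433.2 -281.8   98.6]
top 101 mid [ 431.8 -279.3   96.4] mean [ 431.9 -279.    96.4]
```

View pics/scene5c.png

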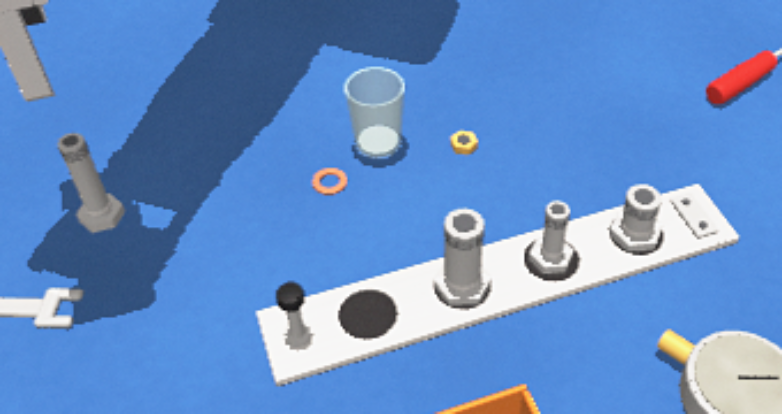

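arm_command --steps '[[1, [0, 0, 3.5], 0], [1, [0, 0, 4], 0], [1, [0, 0, 3.5], 0], [0.7, [0, 0, 2], 0], [0.4, [0, 0, 1.2], 0]]'

```text
clock: 20.77
eef_pos: [431.4, -278.9, 42.3]
eef_rot: [-3.139, 0.003, 0.002]
wrist_force: [-0.2, 0.3, -0.0]
finger_gap: 83.8
```

arm_command --steps '[[0, [0, 0, 0], 0], [0, [0, 0, 0], 0], [0, [0, 0, 0], 0], [0, [0, 0, 0], 0], [0, [0, 0, 0], 0]]'

```text
clock: 21.18
eef_pos: [432.4, -280.9, 46.0]
eef_rot: [3.141, -0.001, 0.0]
wrist_force: [0.3, 0.9, 0.2]
finger_gap: 51.0
```

arm_command --steps '[[0, [0, 0, 0], 0], [0, [0, 0, 0], 0], [0, [0, 0, 0], 0], [0, [0, 0, 0], 0], [0, [0, 0, 0], 0]]'

```text
clock: 21.6
eef_pos: [431.9, -280.7, 45.0]
eef_rot: [3.142, -0.0, 0.0]
wrist_force: [0.2, -0.8, 0.3]
finger_gap: 21.6
```

arm_command --steps '[[0, [0, 0, 0], 0], [0, [0, 0, -1], 0], [0, [0, 0, -3], 0], [0, [0, 0, -4], 0], [0, [0, 0, -3], 0]]'

```text
clock: 22.02
eef_pos: [431.8, -280.6, 157.8]
eef_rot: [3.141, -0.0, -0.0]
wrist_force: [0.2, -0.8, -2.3]
finger_gap: 21.5
```

arm_command --steps '[[0, [2.45, -2.48, 0], 0], [0, [2.45, -2.48, 0], 0], [0, [2.45, -2.48, 0], 0], [0, [2.45, -2.48, 0], 0], [0, [2.45, -2.48, 0], 0]]'

```text
clock: 22.43
eef_pos: [555.1, -155.2, 155.5]
eef_rot: [-3.142, 0.0, -0.0]
wrist_force: [0.9, -0.1, -3.8]
finger_gap: 21.4
```

arm_command --steps '[[0, [2.45, -2.48, 0], 0], [0, [2.45, -2.48, 0], 0], [0, [2.48, -2.48, 0], 0], [0, [0, 0, 0], 0], [0, [0, 0, 0], 0]]'

```text
clock: 22.85
eef_pos: [628.5, -80.9, 154.6]
eef_rot: [-3.141, 0.001, 0.002]
wrist_force: [-0.4, -1.2, -3.1]
finger_gap: 21.6
```

arm_command --steps '[[0, [0, 0, 0], 0], [0, [0, 0, 2.5], 0], [0, [0, 0, 2.5], 0], [0, [0, 0, 2.5], 0], [0, [0, 0, 1.5], 0]]'

```text
clock: 23.27
eef_pos: [626.4, -83.4, 62.7]
eef_rot: [-3.141, 0.003, -0.002]
wrist_force: [-0.0, 0.6, -3.9]
finger_gap: 21.6
```

arm_command --steps '[[0, [0, 0, 0.4], 0], [0, [0, 0, 0.2], 0], [0, [0, 0, 0.0], 0], [0, [0, 0, 0], 0], [0, [0, 0, 0], 0]]'

```text
clock: 23.68
eef_pos: [628.7, -82.6, 60.4]
eef_rot: [3.141, -0.002, -0.0]
wrist_force: [0.2, 0.2, -2.9]
finger_gap: 21.6
```

arm_command --steps '[[0, [0, 0, 0.3], 0], [0, [0, 0, 0.1], 0], [0, [0, 0, 0], 0], [0, [0, 0, 0], 0]]'

```text
clock: 24.02
eef_pos: [628.3, -82.3, 55.1]
eef_rot: [3.142, -0.0, 0.0]
wrist_force: [0.1, -0.4, -2.1]
finger_gap: 21.6
```

arm_command --steps '[[0, [0, 0, 0.1], 0], [0, [0, 0, 0], 0], [0, [0, 0, 0], 0]]'

```text
clock: 24.27
eef_pos: [628.4, -82.3, 55.0]
eef_rot: [3.141, -0.001, 0.0]
wrist_force: [-4.9, 0.1, 8.1]
finger_gap: 21.7
```

Contact made. I'll release, retreat and move clear so I can check.

arm_command --steps '[[0.5, [0, 0, 0], 0], [0.7, [0, 0, 0], 0], [1, [0, 0, 0], 0], [1, [0, 0, 0], 0], [1, [0, 0, 0], 0]]'

```text
clock: 24.68
eef_pos: [628.2, -82.3, 53.9]
eef_rot: [3.142, 0.0, 0.0]
wrist_force: [-0.0, 0.3, 0.3]
finger_gap: 51.6
```

arm_command --steps '[[1, [0, 0, -1], 0], [1, [0, 0, -3], 0], [1, [0, 0, -4], 0], [1, [0, 0, -4], 0], [1, [0, 0, -3], 0]]'

```text
clock: 25.1
eef_pos: [628.5, -82.4, 208.4]
eef_rot: [3.141, -0.003, 0.0]
wrist_force: [0.5, -0.9, -0.1]
finger_gap: 85.1
```

arm_command --steps '[[1, [-2.5, 2.5, 0], 0], [1, [-2.5, 2.5, 0], 0], [1, [-2.5, 2.5, 0], 0], [1, [-2.5, 2.5, 0], 0], [1, [-2.5, 2.5, 0], 0]]'

```text
clock: 25.52
eef_pos: [501.9, -208.1, 204.8]
eef_rot: [3.141, -0.001, 0.0]
wrist_force: [0.0, -1.0, 0.4]
finger_gap: 94.1
```

arm_command --steps '[[1, [-2, 3, 0], 0], [1, [-2, 3, 0], 0], [1, [0, 0, 0], 0], [1, [0, 0, 0], 0], [1, [0, 0, 0], 0]]'

```text
clock: 25.93
eef_pos: [463.5, -267.0, 204.5]
eef_rot: [3.141, -0.001, -0.0]
wrist_force: [0.6, 0.2, -0.9]
finger_gap: 94.0
```

```bash
python3 - <<'E'
from h import *
s=look("6");print(s["clock"],s["eef_pos"],s["wrist_force"])
for y,h in((-82.3,108),(2.6,92),(87.4,76),(172.4,60)): print(y);meas("6",628,y,h);
print("beaker");meas("6",424,-9,75,40)
p=cv2.imread("pics/scene6.png");q=cv2.imread("pics/top6.png")
cv2.imwrite("pics/c6.png",np.vstack([cv2.resize(p[120:290,120:400],(750,380)),cv2.resize(q[140:280,130:430],(750,220))]))
E
```

```text
26.0333 [ 463.81054509 -266.41718232  204.16572573] [ 0.98783776 -0.51360664 -0.12791375]
-82.3
scene 116 mid [627.9 -84.3 107.2] mean [629.2 -84.4 108.3]
top 93 mid [628.7 -81.6 107. ] mean [628.  -81.1 106.8]
2.6
scene 210 mid [627.6   2.3  91.1] mean [628.9   1.6  92.4]
top 183 mid [628.    4.7  91.1] mean [627.7   4.9  90.9]
87.4
scene 84 mid [627.6  86.1  75.1] mean [628.5  85.6  75.8]
top 66 mid [628.9  89.1  74.6] mean [628.3  88.9  75. ]
172.4
scene 158 mid [627.1 171.5  59.3] mean [629.  169.8  60.2]
top 151 mid [628.2 173.6  58.7] mean [628.2 172.9  58.8]
beaker
scene 172 mid [423.6 -10.6  74.4] mean [423.9 -10.8  74.2]
top 134 mid [425.4  -7.2  74. ] mean [423.9  -7.7  73.7]
```

View pics/c6.png

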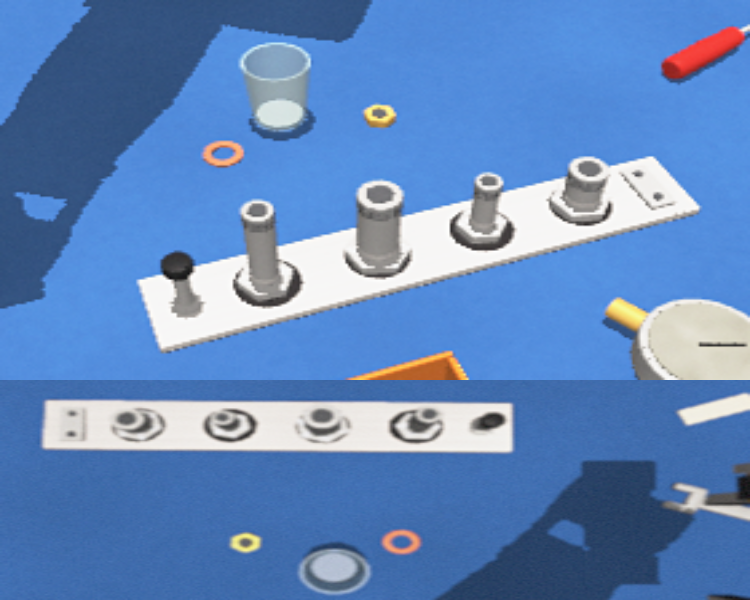

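```bash
python3 -c "
from cell import manip
print(manip.sign_off())"
```

```text
the job is handed in; nothing more can be done
None
```

All four fittings stand upright, foot down, on the bar: 98, 82, 66 and 50 mm, counting from the black-headed post. I handed the job in at about 26 s of the 112 s allowed.

- **Centring:** in the last images, the average of the two cameras puts every fitting within about 1 mm of its pad centre. The tops measured about 107.5, 92, 75 and 60 mm above the bench, which is right for upright on the 10 mm bar.
- **Camera disagreement:** the cameras differ by 2–3 mm in y for every fitting and the beaker, about the stated calibration error, so I used their mean.
- **Other objects:** the beaker is where it started, at about (424, -9), and the nut and gasket look undisturbed. The gripper finished clear of everything.
- **Forces:** the wrist readings stayed below about 11 N.
- **Failed checks:** none failed.

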